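Empty the grinding jar into the catch pan

TASK

Open the grinding jar in the blue holder: push its spring-loaded bayonet cap down by the red bar, twist it counter-clockwise and lift it off, and lay the cap right way up on the bare bench. Then take the jar by its black handle and tip it over the steel catch pan until all four white blocks are in the pan, and stand the empty jar upright on the floor of the small steel instrument tray. Do not knock over the brown reagent bottle.

Things in the scene. Friction and masses are not known exactly. Their poses are not given: they have to be found in the camera images.
- holder: Blue fixed square holder, 116x116 mm: base plate 6 mm thick, 10 mm thick cheeks up to 19 mm above the bench round a square recess 88x88 mm. The jar's foot stands in it with 2 mm play on each side, so the jar cannot turn. Origin: centre of its underside on the bench, z up.
- jar: Loose steel jar, about 0.2 kg: square foot 84x84x8 mm, above it a cone (wall 4 mm) widening from 62 mm outer diameter at the foot to 82 mm at the rim, 92 mm high in all; inner floor 12 mm up. Origin: centre of its underside; z up through the mouth. Starts in the holder, underside 6 mm above the bench. Its handle stands out to jar -y (at first to the robot's right).
- jar_rim (a point): Centre of the jar's mouth, 92 mm above its underside. Axes as the jar's. Below the rim two bayonet lugs, 22 mm wide, stick out at jar +x and -x to 49 mm from the axis, undersides 80 mm above the jar's underside. To pour, turn the jar about its x by about 100 degrees or more, mouth to jar +y: the slippery blocks then slide out along the flaring wall.
- jar_handle (a point): Centre of the jar's black handle grip, (0, -70, 48) mm in the jar's frame, axes as the jar's. A bar 14 mm thick along jar x, 46 mm long, sloping outward and down at 45 degrees, 20 mm deep. Pinch it across its thickness, fingers closing along jar x, tool tilted 45 to 50 degrees, its body leaning to jar -y; to pour, turn until the tool leans 50 to 55 degrees to jar +y.
- cap: Loose grey round cap, 110 mm in diameter, 34 mm high without its bar, 0.15 kg. Origin: centre of its lower edge, z up through the bar. Starts locked on the jar, origin 75 mm above the jar's underside, axes as the jar's. A sprung plate inside bears on the jar's rim with about 6 N, 0.5 N more per mm pushed down (10 N at the 8 mm stop).
- cap_grip (a point): On the cap's axis 52 mm above its lower edge, in the red grip bar: 64 mm long (cap x), 14 mm thick (cap y), 34 to 59 mm above the lower edge. Unlock: push down 6 to 8 mm (over 4.5 mm clears the catch), keep it down while twisting counter-clockwise from above (positive about z); after 42 to 60 degrees (best 52; stop near 65) it lifts straight off.
- block_1: White polished, slippery ceramic grinding block with rounded edges, 18x18x24 mm, 22 g; origin at its centre. At the start in the jar.
- block_2: Second block, same.
- block_3: Third block, same.
- block_4: Fourth block, same.
- pan: Fixed open steel catch pan, 220 mm (its x) by 190 mm (its y), 45 mm high, walls and floor about 4 mm. Origin: centre of its underside on the bench. It stands to the left of the holder.
- tray: Fixed shallow steel instrument tray, 136 mm (its x) by 206 mm (its y), lip 18 mm high, floor about 2 mm thick, flat over 120x190 mm, so the jar's foot has about 20 mm to spare on each long side. Origin: centre of its underside. It stands to the right of the holder, its long side pointing roughly away from the robot.
- reagent_bottle: Loose bystander: brown reagent bottle with black cap, 62 mm in diameter, 130 mm high, behind the holder and pan. Origin: centre of its underside.

How it is judged:
On the way, in this order (a step that is already met when the one before it is completed fails the run):
1. the cap is off and lies right way up on the bench (height (world z) of cap below 0.006 m and angle between cap's own z axis and vertical below 0.08 rad and linear speed of cap below 0.03 m/s and horizontal distance between cap and jar above 0.09 m), for 0.2 s.
2. the jar is tipped over the catch pan, to about level or beyond (angle between jar's own z axis and vertical above 1.3 rad and horizontal distance between jar_rim and pan below 0.15 m and height (world z) of jar above 0.06 m), for 0.1 s.
At the end, for the whole second after the job is handed in: All four blocks rest in the pan below its rim; the jar stands upright (within 4.5 degrees) on the floor of the instrument tray, its underside less than 12 mm above the bench; the cap lies right way up (within 4.5 degrees) on the bare bench, its lower edge less than 6 mm up (x of block_1 in the frame of pan between -0.108 and 0.108 m and y of block_1 in the frame of pan between -0.093 and 0.093 m and z of each of block_1, block_2, block_3, block_4 in the frame of pan below 0.045 m and linear speed of each of block_1, block_2, block_3, block_4 below 0.05 m/s and x of block_2 in the frame of pan between -0.108 and 0.108 m and y of block_2 in the frame of pan between -0.093 and 0.093 m and x of block_3 in the frame of pan between -0.108 and 0.108 m and y of block_3 in the frame of pan between -0.093 and 0.093 m and x of block_4 in the frame of pan between -0.108 and 0.108 m and y of block_4 in the frame of pan between -0.093 and 0.093 m and x of jar in the frame of tray between -0.03 and 0.03 m and y of jar in the frame of tray between -0.06 and 0.06 m and angle between each of jar, cap's own z axis and vertical below 0.08 rad and height (world z) of jar below 0.012 m and linear speed of each of jar, cap below 0.03 m/s and height (world z) of cap below 0.006 m); the robot touches nothing.
It fails at once if the reagent bottle is knocked over (angle between reagent_bottle's own z axis and vertical above 0.5 rad).
It also fails if it takes over 72 s, if anything falls off the work surface, if the arm or the gripper's body presses on something with over 40 N, if the wrist force passes 120 N, or if a joint passes its speed limit or range.

ROBOT

A 7-joint arm with a two-finger parallel gripper is mounted at the origin on a cart in front of the work surface, level with it; the furniture and walls round the work are solid. World frame = base frame: x ahead of the robot, y to its left, z up, the work surface at z = 0. Lengths are in m, angles in rad, forces in N, time in s.
With the tool pointing down it reaches from about 0.4 to 0.9 m from the base axis. Payload 5.5 kg.
Tool frame: the origin (TCP) lies midway between the tips of the shut fingers; the grasp point (between the pads) lies 19 mm behind it (manip.grip_depth is the distance from the TCP to the grasp point, in m); z points along the fingers, y is the line along which they close (so a half turn about z gives the same grasp; the last joint's range is limited). The gripper opens to 92 mm and grips with 3 to 60 N. Pads are 19 mm wide; open, the fingers measure 130 mm over their backs; the gripper's body (75 mm by 190 mm) begins 47 mm behind the grasp point.
Start: joints at [1.395, 0.501, -0.427, 1.55, 0.221, 1.138, -0.21], TCP at [0.276, -0.588, 0.227] pointing down, gripper open.
Joint ranges: [-2.88, 2.88], [-0.31, 2.03], [-1.54, 1.56], [0.2, 2.42], [-1.41, 4.55], [0.19, 2.02], [-2.57, 2.57]. Speed limits (rad/s): [2.57, 2.57, 3.14, 3.14, 3.14, 3.14, 3.14].

INTERFACE

Orientations are given as a unit quaternion [x, y, z, w].
In Python, from bench import manip, effector, viewer gives the robot as it stands. Calls block until the motion is done:
- manip.move_pose(position, orientation): joint-space move of the TCP to a pose.
- manip.servo_line(position, ori=None, vel=0.15): straight line of the TCP; ori=None keeps the orientation; vel is the mean speed in m/s.
- manip.movej(angles): joint-space move.
- effector.open_jaws() and effector.close(f_grip=None): open the fingers fully, or close them until they stop; f_grip is the grip in N (None keeps the last).
- manip.sleep(seconds).
- manip.solve_ik(position, orientation): joint angles nearest the present ones, or None.
- viewer.get_image(name): name is "side" or "top" or "wrist"; returns the picture (384x512x3 uint8, red, green, blue); there is no depth.
- viewer.get_calibration(name): a dict with "vfov" (degrees; the focal length in pixels is half the picture's height over the tangent of half this angle, whatever the lens; pixels are square), "cx", "cy" (the principal point, pixels), "eye" and "attitude" of the camera in the world. Camera axes: x right, y down, z forward; pixel columns grow to the right and rows downward; lengths in m; the calibration is good to about 2 mm. A picture is of the moment at which its call begins: read the wrist's pose just before it. get_calibration takes no time and is no camera call; for the wrist camera it gives the pose at the moment of the call.
A pose or a line that the arm cannot do raises manip.PlanningError and nothing moves.
- manip.hand_in(): hands the job in; it is judged then, once.
Readings, each from a call of its own:
- manip.current_clock(): time.
- manip.current_q(): joint angles.
- manip.current_joint_velocities(): joint speeds.
- manip.current_tau(): joint torques, N m.
- manip.current_tool_pos(): TCP position.
- manip.current_tcp_rot(): TCP orientation.
- manip.current_force(): force on the tool from outside, world axes, zero at the start.
- manip.current_wrist_torque(): the same for the moment, N m.
- manip.current_finger_gap(): finger opening in m.
- manip.current_gripper_force(): force on a finger pad.
Only numpy, scipy, OpenCV 4.12 (cv2) and the standard library are available. Lean on these libraries where they do the work, as an engineer would, in place of code of your own. Each camera call takes 0.05 s, during which the arm holds its last target. There are 200 camera calls.

## Working session

There is one attempt and no reset: what is moved stays moved. The work goes in short steps, each a Python script; the robot and the scene stay as the last script left them, time stands still between calls to the robot, and variables do not carry over. Pictures are saved under pics/ and viewed, at most 10 in all, crops included, and the job is handed in when it is done.

```bash
mkdir -p pics; ls; python3 - <<'E'
from bench import manip, effector, viewer
import cv2
for n in ("side","top"):
    c=viewer.get_calibration(n); print(n,c)
    cv2.imwrite(f"pics/{n}0.png",viewer.get_image(n)[:,:,::-1])
print(viewer.get_calibration("wrist"))
print(manip.current_clock(),manip.current_tcp_rot(),manip.current_tool_pos(),manip.grip_depth)
E
```

```text
pics
side {'vfov': 47.967101661951276, 'cx': 253.01552710703868, 'cy': 191.15050918673853, 'eye': array([0.33419668, 0.90210148, 0.48668723]), 'attitude': array([-0.09895193,  0.82128361, -0.55770804,  0.06828979])}
top {'vfov': 51.95598346968822, 'cx': 253.16209496080373, 'cy': 191.7844671138622, 'eye': array([ 0.38757143, -0.06429972,  1.026886  ]), 'attitude': array([ 0.70455337, -0.70182197,  0.07507642, -0.07357993])}
{'vfov': 65.06531803203923, 'cx': 250.809061410781, 'cy': 193.7051063005281, 'eye': array([ 0.33969958, -0.5589976 ,  0.38475311]), 'attitude': array([ 0.83674843, -0.53144436, -0.07198827,  0.11061942])}
0.1 [ 9.76021889e-01  2.17670578e-01 -1.73007312e-04 -8.72285635e-04] [ 0.27582713 -0.58786528  0.22576507] 0.0188
```

View pics/top0.png

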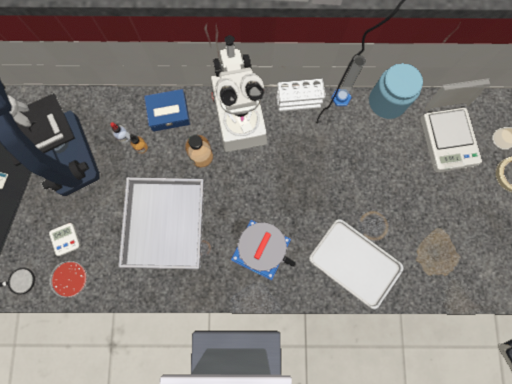

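View pics/side0.png

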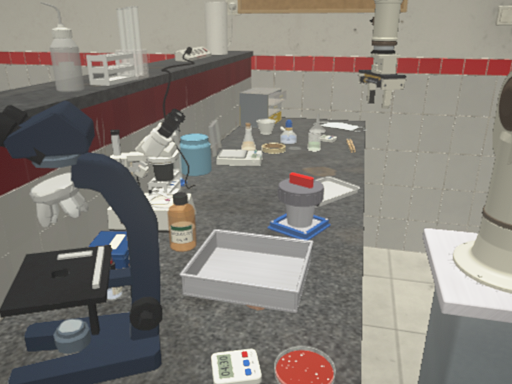

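The top view shows the cap at about (262,246) with its red bar from (258,256) to (268,236) and the handle at (289,262). The pan corners are (127,179), (203,180), (199,268) and (121,266). The tray corners are (343,223), (402,266), (374,306) and (312,263). The side view agrees: the bottle stands behind the pan at (181,220).

```bash
cat > h.py <<'E'
import numpy as np, cv2
from scipy.spatial.transform import Rotation as R
from bench import manip, effector, viewer
def ray(c,uv):
    f=192/np.tan(np.radians(c["vfov"]/2)); uv=np.atleast_2d(uv).astype(float)
    d=np.c_[(uv[:,0]-c["cx"])/f,(uv[:,1]-c["cy"])/f,np.ones(len(uv))]
    return R.from_quat(c["attitude"]).apply(d)
def onplane(c,uv,z):
    d=ray(c,uv); return c["eye"]+d*((z-c["eye"][2])/d[:,2])[:,None]
def proj(c,P):
    f=192/np.tan(np.radians(c["vfov"]/2))
    p=R.from_quat(c["attitude"]).inv().apply(np.atleast_2d(P)-c["eye"])
    return p[:,:2]/p[:,2:]*f+[c["cx"],c["cy"]]
def redmask(im):
    h=cv2.cvtColor(im,cv2.COLOR_RGB2HSV); return ((h[...,0]<8)|(h[...,0]>172))&(h[...,1]>170)&(h[...,2]>100)
def bar(im,c,z,win):
    m=redmask(im); w=np.zeros_like(m); u0,u1,v0,v1=win; w[v0:v1,u0:u1]=1; m&=w
    n,l,s,ce=cv2.connectedComponentsWithStats(m.astype(np.uint8)); k=1+np.argmax(s[1:,4])
    ys,xs=np.where(l==k); r=cv2.minAreaRect(np.c_[xs,ys].astype(np.float32)); b=onplane(c,cv2.boxPoints(r),z)[:,:2]
    e=[b[1]-b[0],b[2]-b[1]]; e=max(e,key=np.linalg.norm); 
    return b.mean(0), np.degrees(np.arctan2(e[1],e[0])), np.linalg.norm(e), s[k]
def down(yaw): # tool down; tool y at horizontal angle yaw
    y=np.array([np.cos(yaw),np.sin(yaw),0]); z=np.array([0,0,-1.]); return R.from_matrix(np.c_[np.cross(y,z),y,z]).as_quat()
E
python3 - <<'E'
from h import *
c=viewer.get_calibration("top"); im=cv2.imread("pics/top0.png")[:,:,::-1].copy()
print(bar(im,c,.140,(230,300,220,280)))
for nm,p,z in (("pan",[(127,179),(203,180),(199,268),(121,266)],.045),("tray",[(343,223),(402,266),(374,306),(312,263)],.018),("handle",[(289,262)],.05),("bottle",[(196,142)],.13)):
    P=onplane(c,p,z)[:,:2]; print(nm,P.round(3).tolist(),P.mean(0).round(3),np.linalg.norm(np.roll(P,-1,0)-P,axis=1).round(3))
h=cv2.cvtColor(im,cv2.COLOR_RGB2HSV); m=((h[...,0]>100)&(h[...,0]<125)&(h[...,1]>150)&(h[...,2]>60)); m[:215]=0;m[:,:225]=0;m[285:]=0;m[:,300:]=0
ys,xs=np.where(m); r=cv2.minAreaRect(np.c_[xs,ys].astype(np.float32)); b=onplane(c,cv2.boxPoints(r),.012)[:,:2];print("holder",b.round(3).tolist(),b.mean(0),np.linalg.norm(np.roll(b,-1,0)-b,axis=1))
cv2.imwrite("pics/crop.png",cv2.resize(im[160:316,110:410,::-1],None,fx=2.6,fy=2.6,interpolation=cv2.INTER_CUBIC))
E
```

```text
(array([ 0.45458537, -0.08613497]), np.float64(-26.662655982460027), np.float64(0.05985568316425242), array([255, 233,  15,  26,  54], dtype=int32))
pan [[0.63, 0.258], [0.628, 0.063], [0.406, 0.066], [0.41, 0.257]] [0.519 0.161] [0.195 0.222 0.191 0.219]
tray [[0.522, -0.298], [0.414, -0.442], [0.316, -0.365], [0.42, -0.215]] [ 0.418 -0.33 ] [0.18  0.124 0.183 0.131]
handle [[0.421, -0.154]] [ 0.421 -0.154] [0.]
bottle [[0.7, 0.071]] [0.7   0.071] [0.]
holder [[0.429, -0.011], [0.528, -0.06], [0.477, -0.161], [0.381, -0.111]] [ 0.45375624 -0.08560105] [0.10961495 0.11268724 0.10853838 0.11043048]
```

View pics/crop.png

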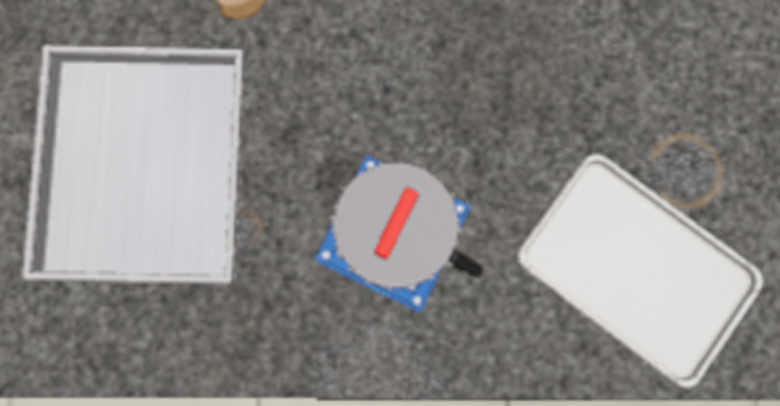

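The crop confirms the layout: the bar is centred near crop (397,224) and the handle is at (466,264). The tray has rounded corners and its centre is near (641,270). Next I'll refine the tray and check that all the planned poses are reachable.

```bash
cat >> h.py <<'E'
def jar_tcp(p,yaw,tilt=0,lean=48,flip=0,dg=(0,-.070,.048)):
    "TCP pose for a jar pose: origin p, yaw (rad), tipped by tilt deg (mouth to jar +y)"
    J=R.from_euler('z',yaw)*R.from_euler('x',-tilt,degrees=True)
    a=np.radians(lean); z=np.array([0,np.sin(a),-np.cos(a)]); y=np.array([1.,0,0])*(-1 if flip else 1)
    T=np.c_[np.cross(y,z),y,z]
    return np.array(p)+J.apply(np.array(dg)+manip.grip_depth*z), (J*R.from_matrix(T)).as_quat()
def rim_to_origin(rim,yaw,tilt):
    J=R.from_euler('z',yaw)*R.from_euler('x',-tilt,degrees=True); return np.array(rim)-J.apply([0,0,.092])
E
python3 - <<'E'
from h import *
c=viewer.get_calibration("top"); im=cv2.imread("pics/top0.png")[:,:,::-1].copy()
h=cv2.cvtColor(im,cv2.COLOR_RGB2HSV); m=((h[...,2]>135)&(h[...,1]<40)); m[:210]=0;m[:,:305]=0;m[311:]=0;m[:,410:]=0
m=cv2.morphologyEx(m.astype(np.uint8),cv2.MORPH_OPEN,np.ones((3,3)))
ys,xs=np.where(m>0); r=cv2.minAreaRect(np.c_[xs,ys].astype(np.float32)); b=onplane(c,cv2.boxPoints(r),.015)[:,:2];print("tray",b.round(3).tolist(),b.mean(0),np.linalg.norm(np.roll(b,-1,0)-b,axis=1),np.degrees(np.arctan2(*(np.roll(b,-1,0)-b)[:,::-1].T)))
psi=np.radians(-26.5); C=np.array([.4545,-.086])
def s(p,q):
    r=manip.solve_ik(p,q); return None if r is None else np.round(r,2).tolist()
for d in (63.5,-116.5):
    for t in (0,52): print("cap",d,t,s([*C,.118],down(np.radians(d+t))))
    print(" place",s([.60,-.15,.04],down(np.radians(d+52))),s([.60,-.15,.15],down(np.radians(d+52))))
for f in (0,1):
    for lean in (45,50): print("handle",f,lean,s(*jar_tcp([*C,.006],psi,0,lean,f)),s(*jar_tcp([*C,.2],psi,0,lean,f)))
    print("pour yaws",[ (y,tl) for y in range(-180,180,20) for tl in (0,100,110) if s(*jar_tcp(rim_to_origin([.52,.16,.12],np.radians(y),tl),np.radians(y),tl,48,f))])
    print("tray",[(y,s(*jar_tcp([.418,-.33,.004],np.radians(y),0,48,f))) for y in (-127,-37,53,143)])
print(manip.current_clock())
E
```

```text
tray [[0.429, -0.199], [0.542, -0.287], [0.41, -0.457], [0.303, -0.367]] [ 0.42115841 -0.32728843] [0.14337119 0.21520998 0.13972502 0.21038341] [ -38.03564627 -127.86139832  139.96642326   53.15881608]
cap 63.5 0 [0.95, 0.47, -0.99, 2.09, 0.53, 0.85, 0.76]
cap 63.5 52 [1.14, 0.69, -1.3, 2.08, 0.8, 1.01, 1.43]
 place [1.02, 1.14, -1.31, 1.74, 1.17, 1.27, 1.41] [1.02, 0.92, -1.3, 1.68, 0.92, 1.29, 1.54]
cap -116.5 0 [0.62, 0.34, -0.57, 2.1, 0.26, 0.77, -2.15]
cap -116.5 52 [0.75, 0.38, -0.73, 2.09, 0.35, 0.79, -1.32]
 place [0.62, 0.72, -0.57, 1.75, 0.51, 0.82, -1.32] [0.7, 0.59, -0.68, 1.69, 0.42, 1.01, -1.26]
handle 0 45 [1.5, 0.9, -0.85, 2.08, -0.17, 0.66, 0.47] [1.62, 0.5, -1.0, 2.03, -0.42, 1.03, 0.44]
handle 0 50 [1.53, 0.97, -0.85, 2.06, -0.2, 0.71, 0.54] [1.65, 0.56, -1.0, 2.03, -0.44, 1.04, 0.49]
pour yaws [(-180, 0), (-180, 100), (-180, 110), (-160, 0), (-160, 100), (-160, 110), (-140, 0), (-140, 100), (-140, 110), (-120, 0), (-120, 100), (-120, 110), (-100, 100), (-100, 110), (-80, 100), (-60, 100), (-40, 100), (-40, 110), (-20, 0), (-20, 100), (-20, 110), (0, 0), (0, 100),
[... 541 characters left out ...]
6, -0.14, 2.05, -0.8, 1.25, -2.31]
pour yaws [(-180, 0), (-180, 100), (-180, 110), (-160, 0), (-160, 100), (-160, 110), (-140, 0), (-140, 100), (-140, 110), (-120, 0), (-120, 100), (-120, 110), (-100, 100), (-100, 110), (-80, 100), (-60, 100), (-40, 100), (-40, 110), (-20, 0), (-20, 100), (-20, 110), (0, 0), (0, 100), (0, 110), (20, 0), (20, 100), (20, 110), (40, 0), (40, 100), (40, 110), (60, 0), (60, 100), (60, 110), (80, 0), (80, 100), (100, 0), (120, 0), (140, 0), (140, 100), (160, 0), (160, 100), (160, 110)]
tray [(-127, None), (-37, [1.23, 0.85, -0.08, 1.73, -0.71, 1.16, -2.13]), (53, [0.72, 1.18, -0.2, 0.98, 0.13, 1.83, -1.68]), (143, [0.31, 0.86, -0.33, 1.76, 0.92, 1.35, -1.22])]
0.1
```

```bash
python3 - <<'E'
from h import *
manip.move_pose([.4545,-.086,.23],down(np.radians(-116.5)))
c=viewer.get_calibration("wrist"); im=viewer.get_image("wrist"); cv2.imwrite("pics/w1.png",im[:,:,::-1])
print(bar(im,c,.140,(0,512,0,384)),manip.current_clock(),manip.current_q().round(2) if hasattr(manip.current_q(),'round') else manip.current_q())
print(proj(c,[.4545,-.086,.14]), manip.current_force())
E
```

```text
(array([ 0.45801394, -0.08679323]), np.float64(-27.05543516994447), np.float64(0.06479684724230352), array([ 241,  156,   16,   74, 1095], dtype=int32)) 2.075 [ 0.76  0.18 -0.69  1.99  0.14  1.01 -2.03]
[[249.50984144 197.62503825]] [-0.03589707 -0.1772665   0.29393671]
```

View pics/w1.png

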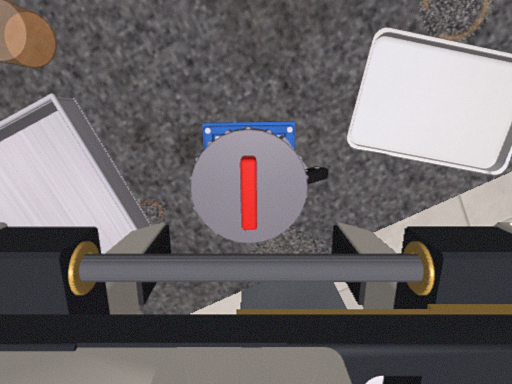

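```bash
cat > s2.py <<'E'
from h import *
def st(l): print(l,round(manip.current_clock(),2),np.round(manip.current_tool_pos(),4),np.round(manip.current_force(),1),round(manip.current_finger_gap(),4))
x,y=.456,-.0865; a=-116.8
manip.servo_line([x,y,.118],down(np.radians(a)),.12); st("down")
effector.close(60); st("closed")
manip.servo_line([x,y,.1105],vel=.03); st("pushed")
for k in (13,26,39,52):
    manip.servo_line([x,y,.1105],down(np.radians(a+k)),.05); st(k)
t=R.from_quat(manip.current_tcp_rot()).as_matrix()[:,1]; print(np.degrees(np.arctan2(t[1],t[0]))-a)
E
python3 s2.py
```

```text
down 3.16 [ 0.4566 -0.0866  0.1186] [ 0.8  0.1 -0.2] 0.0919
closed 4.35 [ 0.456  -0.0862  0.1179] [ 1.1  0.5 -2.2] 0.0135
pushed 4.75 [ 0.4563 -0.086   0.111 ] [-1.7  1.7  8. ] 0.0137
13 5.12 [ 0.4569 -0.0867  0.1113] [-0.4  0.1  8.4] 0.0137
26 5.5 [ 0.4571 -0.0868  0.1113] [-1.   1.   7.9] 0.0133
39 5.88 [ 0.4572 -0.0868  0.1114] [0.2 0.6 7.9] 0.0134
52 6.25 [ 0.4573 -0.0869  0.1114] [-1.  -0.5  7.6] 0.0134
52.01491633944099
```

```bash
cat > s3.py <<'E'
from h import *
from s2h import st
a=np.radians(-116.8+52); x,y=.4565,-.0867
manip.servo_line([x,y,.14],vel=.06); st("lift1")
manip.servo_line([x,y,.21],vel=.12); st("lift2")
t=[.60,-.15]
manip.servo_line([*t,.21],vel=.2); st("over")
manip.servo_line([*t,.06],vel=.15)
for z in np.arange(.050,.028,-.003):
    manip.servo_line([*t,z],vel=.04); st("dn")
    if manip.current_force()[2]>4: break
cv2.imwrite("pics/w2.png",viewer.get_image("side")[:,:,::-1])
E
sed -n 1,2p s2.py > s2h.py; python3 s3.py
```

```text
lift1 6.89 [ 0.456  -0.0869  0.1398] [ 0.3 -0.3 -1.1] 0.0136
lift2 7.62 [ 0.4559 -0.0869  0.2095] [ 0.3 -0.9 -0.9] 0.0137
over 8.56 [ 0.599  -0.1491  0.2092] [ 0.   0.1 -2.3] 0.0135
dn 10.11 [ 0.5998 -0.15    0.0498] [-0.  0. -1.] 0.0136
dn 10.36 [ 0.5998 -0.15    0.0468] [-0.3  0.8 -1.3] 0.0137
dn 10.61 [ 0.5998 -0.15    0.0437] [ 0.   0.8 -0.8] 0.0136
dn 10.86 [ 0.5998 -0.15    0.0408] [-0.3 -0.2 -1. ] 0.0133
dn 11.11 [ 0.5998 -0.15    0.0378] [-0.2  0.1 -0. ] 0.0132
dn 11.36 [ 0.6004 -0.15    0.0368] [-4.9  0.2 12.4] 0.0136
```

View pics/w2.png

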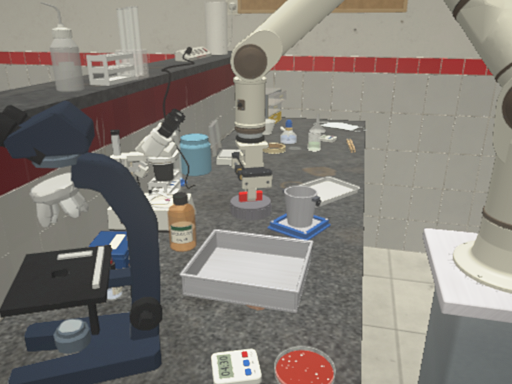

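The side view shows the cap flat on the bench at about (250,205), held by the fingers. The jar stands open in the holder at (300,205), with its handle at (318,202).

```bash
cat > s4.py <<'E'
from h import *
from s2h import st
effector.open_jaws(); st("open")
manip.servo_line([.60,-.15,.25],vel=.2)
psi=np.radians(-26.8); J=[.4555,-.0865,.006]
p,q=jar_tcp(J,psi,0,48,0); z=R.from_quat(q).as_matrix()[:,2]
manip.move_pose(p-.12*z+[0,0,.03],q); st("standoff"); print(np.round(manip.current_q(),2))
c=viewer.get_calibration("wrist"); im=viewer.get_image("wrist"); cv2.imwrite("pics/w3.png",im[:,:,::-1])
hp=np.array(J)+R.from_euler('z',psi).apply([[0,-.070,.048],[0,-.054,.064],[0,-.086,.032]]); print(proj(c,hp).round(0).tolist())
def s(p,q):
    r=manip.solve_ik(p,q); return None if r is None else np.round(r,2).tolist()
for y in (-27,-10,10):
  for tl in (0,60,100,110): print("pour",y,tl,s(*jar_tcp(rim_to_origin([.50,.12,.125],np.radians(y),tl),np.radians(y),tl)))
E
python3 s4.py
```

```text
open 12.71 [ 0.6   -0.15   0.035] [ 0.1  0.8 -0. ] 0.0918
standoff 15.35 [ 0.3906 -0.2157  0.1519] [0.2 0.3 0.4] 0.092
[ 1.8   0.87 -1.1   1.96 -0.04  1.    0.34]
[[250.0, 211.0], [250.0, 188.0], [250.0, 233.0]]
pour -27 0 [1.29, 0.96, -1.07, 2.29, -0.13, 0.26, 0.13]
pour -27 60 [0.57, 0.6, -1.1, 1.96, 0.7, 1.2, -1.34]
pour -27 100 [0.04, 0.96, -0.95, 1.53, 0.84, 2.01, -1.57]
pour -27 110 [-0.31, 0.9, -0.43, 1.43, 0.66, 1.97, -1.36]
pour -10 0 [1.19, 1.01, -1.04, 2.07, -0.0, 0.6, 0.18]
pour -10 60 [0.42, 0.49, -0.88, 1.96, 0.63, 1.08, -0.96]
pour -10 100 [0.02, 0.92, -0.98, 1.66, 1.0, 1.95, -1.42]
pour -10 110 [-0.24, 0.88, -0.65, 1.58, 0.9, 1.95, -1.34]
pour 10 0 [1.03, 1.09, -1.04, 1.81, 0.12, 0.95, 0.27]
pour 10 60 [0.33, 0.44, -0.75, 1.96, 0.61, 0.99, -0.59]
pour 10 100 [-0.07, 0.76, -0.87, 1.84, 1.1, 1.74, -1.21]
pour 10 110 [-0.16, 0.88, -0.87, 1.79, 1.16, 1.94, -1.3]
```

View pics/w3.png

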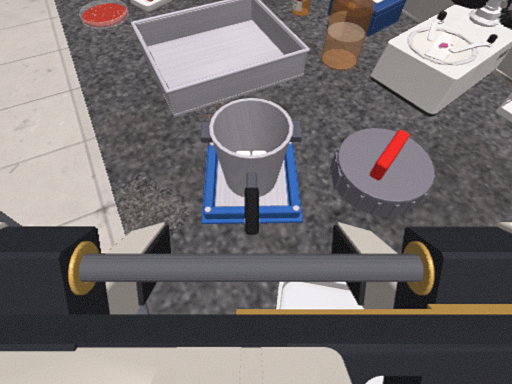

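The handle is at (251,208), on the predicted pixel (250,211), and the cap lies flat at (385,172). I'll grasp the handle and lift.

```bash
cat > s5.py <<'E'
from h import *
from s2h import st
psi=np.radians(-26.8); J=np.array([.4555,-.0865,.006])
p,q=jar_tcp(J,psi); z=R.from_quat(q).as_matrix()[:,2]
manip.servo_line(p-.05*z,q,.15); manip.servo_line(p,q,.08); st("at")
effector.close(60); st("closed")
manip.servo_line(jar_tcp(J+[0,0,.03],psi)[0],vel=.06); st("lift1")
manip.servo_line(jar_tcp(J+[0,0,.13],psi)[0],vel=.15); st("lift2")
y=np.radians(10); rim=np.array([.50,.115,.23])
manip.servo_line(*jar_tcp(rim_to_origin(rim,y,0),y),.15); st("over"); print(np.round(manip.current_q(),2))
cv2.imwrite("pics/w4.png",viewer.get_image("side")[:,:,::-1])
E
python3 s5.py
```

```text
at 16.94 [ 0.4304 -0.1369  0.0415] [-1.  -0.5 -0.1] 0.0919
closed 18.13 [ 0.4303 -0.1366  0.0414] [ 0.2 -0.1  0.6] 0.0134
lift1 18.78 [ 0.4301 -0.1368  0.0714] [ 0.4 -0.8 -2.1] 0.0138
lift2 19.6 [ 0.4297 -0.1365  0.1707] [-0.6 -0.4 -3.4] 0.0137
over 21.16 [0.5095 0.0589 0.173 ] [ 0.4 -0.2 -3. ] 0.0135
[ 1.09  0.95 -1.15  1.8   0.04  1.08  0.21]
```

View pics/w4.png

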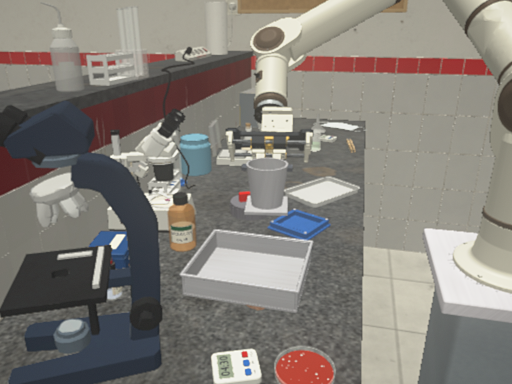

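The jar hangs upright at (267,185) above the right edge of the pan, and the holder is empty at (298,224). Now I'll pour.

```bash
cat > s6.py <<'E'
from h import *
from s2h import st
y=np.radians(10)
for tl,rz,v in ((35,.20,.12),(65,.15,.12),(82,.13,.05),(95,.125,.04),(104,.125,.04),(110,.125,.04)):
    try: manip.servo_line(*jar_tcp(rim_to_origin([.50,.115,rz],y,tl),y,tl),v); st(tl)
    except manip.PlanningError as e: print(tl,"fail",e); break
manip.sleep(1.0); st("wait")
cv2.imwrite("pics/w5.png",viewer.get_image("side")[:,:,::-1]); cv2.imwrite("pics/w5t.png",viewer.get_image("top")[:,:,::-1])
E
python3 s6.py
```

```text
35 21.97 [0.5131 0.0369 0.1853] [-0.3 -0.4 -3.8] 0.0131
65 22.64 [0.5126 0.0403 0.1754] [ 1.4 -1.9 -2.6] 0.0136
82 23.09 [0.511  0.0512 0.1763] [ 0.1  0.3 -2.4] 0.0134
95 23.61 [0.5094 0.0627 0.1857] [-0.  -0.9 -2.6] 0.0138
104 24.07 [0.5075 0.0734 0.1932] [ 0.1 -1.3 -3. ] 0.0137
110 24.43 [0.5061 0.0811 0.197 ] [-0.6 -0.5 -1.7] 0.0133
wait 25.43 [0.5059 0.0815 0.197 ] [ 1.   0.6 -1.6] 0.0138
```

View pics/w5.png

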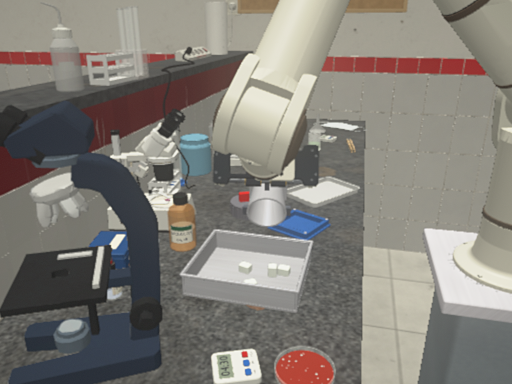

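All four white blocks are in the pan, at (245,267), (271,270), (284,270) and (250,282), and the jar mouth looks empty. Next I'll turn the jar upright and take it to the tray.

```bash
cat > s7.py <<'E'
from h import *
from s2h import st
y=np.radians(10)
for tl,rz in ((82,.15),(50,.20),(25,.23),(0,.24)):
    manip.servo_line(*jar_tcp(rim_to_origin([.50,.115,rz],y,tl),y,tl),.15)
st("upright")
y=np.radians(-26.8); manip.servo_line(*jar_tcp([.455,-.0865,.14],y),.18); st("mid")
y=np.radians(-37.); T=[.42,-.329]
manip.servo_line(*jar_tcp([*T,.14],y),.18); st("over tray"); print(np.round(manip.current_q(),2))
manip.servo_line(*jar_tcp([*T,.04],y),.15); st("low")
cv2.imwrite("pics/w7.png",viewer.get_image("top")[:,:,::-1])
c=viewer.get_calibration("wrist"); cv2.imwrite("pics/w7w.png",viewer.get_image("wrist")[:,:,::-1])
E
python3 s7.py; python3 -c "
import cv2,numpy as np
a=cv2.imread('pics/w7.png')[170:320,100:420];b=cv2.imread('pics/w7w.png')
cv2.imwrite('pics/w7c.png',np.vstack([cv2.resize(a,(512,240)),b[:340]]))"
```

```text
upright 28.04 [0.5095 0.0622 0.1844] [ 0.1  0.6 -1.3] 0.0138
mid 29.37 [ 0.4302 -0.1354  0.1759] [ 0.8  0.3 -2.1] 0.0137
over tray 30.86 [ 0.3865 -0.3724  0.1756] [ 0.1 -0.6 -1.9] 0.0134
[ 1.81  0.87 -0.95  1.71 -0.13  1.16  0.39]
low 31.68 [ 0.3869 -0.3738  0.0762] [ 0.2 -0.7 -1.5] 0.0139
```

View pics/w7c.png

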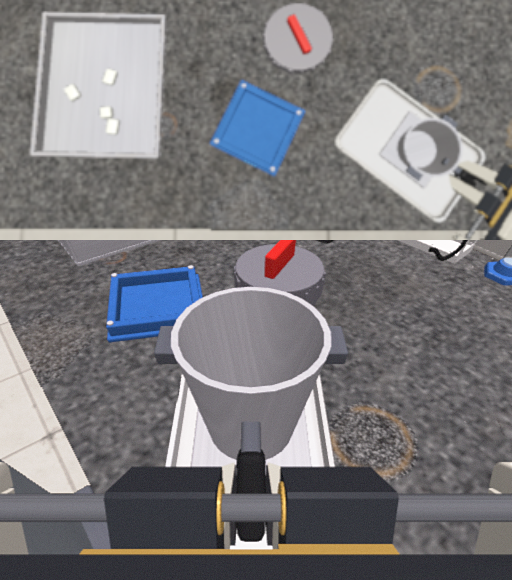

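The top half shows four blocks in the pan, the cap flat on the bench, and the jar foot centred over the tray at about (405,162). The wrist view shows the jar empty and square to the tray. Now I'll set it down.

```bash
cat > s8.py <<'E'
from h import *
from s2h import st
y=np.radians(-37.); T=[.42,-.329]
manip.servo_line(*jar_tcp([*T,.012],y),.06)
f0=manip.current_force()[2]
for z in np.arange(.009,-.003,-.0015):
    p,q=jar_tcp([*T,z],y); manip.servo_line(p,q,.03)
    if manip.current_force()[2]-f0>5: break
print(f0,z); st("down")
effector.open_jaws(); st("open")
zz=R.from_quat(q).as_matrix()[:,2]
manip.servo_line(p-.12*zz,vel=.08); manip.servo_line(p-.12*zz+[0,0,.12],vel=.15)
manip.sleep(.5); st("clear")
cv2.imwrite("pics/w8s.png",viewer.get_image("side")[:,:,::-1]); c=viewer.get_calibration("wrist")
cv2.imwrite("pics/w8w.png",viewer.get_image("wrist")[:,:,::-1])
a=cv2.imread('pics/w8s.png')[100:320,150:400]; cv2.imwrite('pics/w8c.png',np.hstack([cv2.resize(a,None,fx=1.6,fy=1.6)[:352],cv2.imread('pics/w8w.png')[:352,:400]]))
E
python3 s8.py
```

```text
-3.170656197051407 1.734723475976807e-18
down 34.14 [ 0.3865 -0.3739  0.0369] [-4.7 -1.5  7.1] 0.0136
open 35.44 [ 0.3863 -0.3737  0.0354] [ 1.2  0.8 -1.8] 0.0919
clear 38.54 [ 0.3327 -0.4449  0.2356] [ 0.   0.5 -0.3] 0.0919
```

View pics/w8c.png

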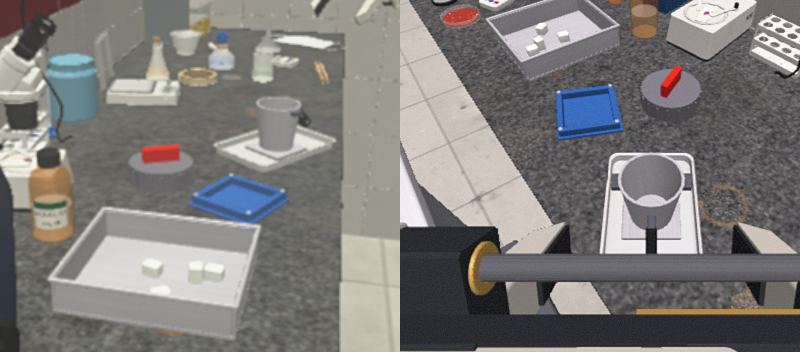

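The jar stands upright in the tray (left panel at (277,130)). The cap is flat at (160,165), the four blocks are in the pan, the bottle is standing and the robot is clear.

```bash
python3 -c "
from bench import manip
print(manip.hand_in(), manip.current_clock())"
```

```text
the job is handed in; nothing more can be done
the job is handed in; nothing more can be done
```

I handed the job in at about 39 s: the final pictures show the cap flat on the bench, all four blocks in the pan, the empty jar upright in the tray, and the bottle standing; the hand-in returned no verdict.

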